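# Latch the loaded test carriage and start the test

### The arm

A 6-joint arm with a two-finger parallel gripper is mounted at the origin on the work surface. World frame = base frame: x ahead of the robot, y to its left, z up, the work surface at z = 0. Lengths are in m, angles in rad, forces in N, time in s.
With the tool pointing down it reaches from about 0.25 to 0.725 m from the base axis. Payload 4 kg.
Tool frame: the origin (TCP) lies midway between the tips of the shut fingers; the grasp point (between the pads) lies 19 mm behind it (bot.grasp_offset is the distance from the TCP to the grasp point, in m); z points along the fingers, y is the direction in which the jaws open and shut (so a half turn about z gives the same grasp; the last joint's range is limited). The gripper opens to 85 mm and grips with 20 to 120 N. Pads are 22 mm wide; open, the fingers measure 114 mm over their backs; the gripper's body (76 mm by 85 mm) begins 54 mm behind the grasp point. The pads swing forward as they close: fully open they stand 13 mm farther back than shut.
Start: joints at [-1.28, 0.241, 0.005, 1.335, 0, 1.571], TCP at [0.143, -0.479, 0.231] pointing down, gripper open.
Joint ranges: [-2.72, 2.72], [-1.05, 1.87], [-1.09, 1.28], [-1.99, 2.15], [-1.42, 1.44], [-3.14, 3.14]. Speed limits (rad/s): [2.79, 2.79, 3.14, 3.14, 3.14, 3.14].

### API

Orientations are given as a unit quaternion [x, y, z, w].
In Python, from workcell import sensors, optics, bot gives the robot as it stands.
- The arm moves only by the tool apply_moves, never from a script. Its argument "plan" is one flat list of numbers, 6 for each row, row after row: the shift along the tool's x, y, z in m, then the turn, a rotation vector about the tool's x, y, z in rad. In form: [tx, ty, tz, ax, ay, az, tx, ty, tz, ax, ay, az, ...]. A call has 1 to 12 rows; each row is the pose to reach, as a shift and turn from the pose commanded when the call began, along the tool's axes at that moment; what a row does not reach only later rows make up. A row lasts 1/12 s, in which the tool goes at most 41.7 mm and 7.16 degrees, less where a joint would pass 70% of its speed; a pose out of reach is approached as far as the arm can. A call with a gripper value outside its range is refused whole. "grip" is the finger opening in m, from 0 to 0.0854, set as the call begins (left out, the last holds). The fingers move at their own pace and stop on an object; the grip force is fixed at half the most. Time passes only in rows, so rows that repeat a pose let the fingers close. It gives the time, the measured TCP pose, the force and the opening at its end, in the units of the state.
- sensors.get_obs(): the state, without advancing time (a new reading comes with each control period).
- optics.camera(name): name is "scene" or "top" or "wrist"; returns a dict with "pixels" (420x560x3 uint8, red, green, blue), "fx", "fy", "cx", "cy" (pixels), "pose" (4x4, takes a point from camera to world coordinates); the wrist camera has in their place "tool_from_camera" (4x4, takes a point from camera to tool coordinates, whose origin is the TCP and whose axes are the flange's). Camera axes: x right, y up, looking along -z (the intrinsics and any distortion apply to the point x, -y, -z); pixel columns grow to the right and rows downward; lengths in m; the calibration is good to about 2 mm. The wrist camera is an equidistant fisheye: a pixel r from the principal point sees the ray r / f radians off the axis. A picture is of the moment at which its call begins: read the wrist's pose just before it. There is no depth.
- bot.job_done(): hands the job in, once; it reports no verdict.
The state is a dict: "clock": time; "joint_pos": joint angles; "joint_vel": joint speeds; "tau": joint torques, N m; "eef_pos": TCP position; "tool_rot": TCP orientation; "ft_force": force on the tool from outside, world axes, zero at the start; "ft_torque": the same for the moment, N m; "grip_width": finger opening in m.
Only numpy, scipy, OpenCV 4.12 (cv2) and the standard library are available. Lean on these libraries where they do the work, as an engineer would, in place of code of your own. Each camera call takes 0.05 s, during which the arm holds its last target.

### The job

Test the black coupler lying in the two-station fixture: with the fingertips push the blue plate of its sprung carriage in past its stop pin and let go, so that the carriage springs back and latches at mid position against the pin; once it is latched, press the green start button fully down and let it come up. Leave the carriage with the orange master coupler out, do not touch or lift either coupler, and leave the other things on the bench where they are.

Things in the scene. Friction and masses are not known exactly. Their poses are not given: they have to be found in the camera images.
- fixture: Test fixture for connector couplers, fixed. Base plate 240 x 230 mm, top 18 mm above the bench; over its +x end (x 60 to 120 mm) a grey probe housing, full width, top 75 mm above the bench. Two equal stations, A at y = +55 mm, B at y = -55 mm, each with a sprung carriage sliding along x. Origin: centre of the underside; +x from the push plates to the probe housing, +z up.
- start (a joint): Green round push button, 30 mm diameter, on top of the probe housing between the stations: 0 = up, 0.006 m = fully down. Springs back up; fully down takes about 5 N.
- start_top (a point): Centre of the top face of the green button (button up: 93 mm above the bench).
- coupler: Black connector coupler to be tested, a loose plastic block 44 x 34 x 24 mm, 30 g, lying in the nest of one of the two carriages with its open mouth to the probe housing. Origin: centre of its underside; x along its length, z up.
- master: Orange master coupler (the tester's reference part), same shape and size as the black one, in the nest of the other carriage. Origin: centre of its underside; z up.
- slide_A (a joint): Travel of carriage A (fixture's +y side), m towards the housing: 0 = out (start), 0.028 = latched at mid position, 0.042 = end stop. A spring drives it out, 4 N at 0 to 8 N at the stop. A steel lug on its outer side covers the stop pin up to 0.028; beyond, the pin pops up behind the lug, and once let go the carriage returns and rests on it. Let go earlier it returns to 0.
- push_A (a point): Middle of the flat front (-x) face of the blue upright push plate of carriage A, 50 mm above the bench; the plate is 60 mm wide, 12 mm thick, from 24 to 70 mm above the bench, and nothing stands before it. Moves with the carriage.
- nest_A (a point): Centre of the floor of the white nest on carriage A, 34 mm above the bench and 81 mm from the push plate's front face towards the housing; the nest's walls stand 12 mm high (4 mm at the end towards the probes) around a 34 mm wide coupler with about 1 mm of play. Moves with the carriage.
- pin_A (a joint): Red sprung stop pin of carriage A, 8 mm diameter, upright in the base plate beside the carriage (fixture x = -36 mm, y = +94 mm): about 0 = held down under the carriage's lug, 0.012 m = popped up, top 35 mm above the bench. Pressed down by hand it lets a latched carriage go.
- slide_B (a joint): Travel of carriage B (fixture's -y side), m towards the housing: 0 = out (start), 0.028 = latched at mid position, 0.042 = end stop. A spring drives it out, 4 N at 0 to 8 N at the stop. A steel lug on its outer side covers the stop pin up to 0.028; beyond, the pin pops up behind the lug, and once let go the carriage returns and rests on it. Let go earlier it returns to 0.
- push_B (a point): Middle of the flat front (-x) face of the blue upright push plate of carriage B, 50 mm above the bench; the plate is 60 mm wide, 12 mm thick, from 24 to 70 mm above the bench, and nothing stands before it. Moves with the carriage.
- nest_B (a point): Centre of the floor of the white nest on carriage B, 34 mm above the bench and 81 mm from the push plate's front face towards the housing; the nest's walls stand 12 mm high (4 mm at the end towards the probes) around a 34 mm wide coupler with about 1 mm of play. Moves with the carriage.
- pin_B (a joint): Red sprung stop pin of carriage B, 8 mm diameter, upright in the base plate beside the carriage (fixture x = -36 mm, y = -94 mm): about 0 = held down under the carriage's lug, 0.012 m = popped up, top 35 mm above the bench. Pressed down by hand it lets a latched carriage go.
- tape: Roll of yellow tape lying flat, 68 mm diameter, 19 mm high; origin: centre of its underside. Bystander.
- cleaner: Small black bottle with a blue cap, 42 mm diameter, 115 mm tall; origin: centre of its underside. Bystander.
- screwdriver: Screwdriver lying on the bench, 180 mm long. Bystander.

How it is judged:
On the way, in this order (a step that is already met when the one before it is completed fails the run):
1. the black coupler's carriage is pushed in past its stop pin (((distance between coupler and nest_A below 0.03 m and value of joint slide_A above 0.0305 m) or (distance between coupler and nest_B below 0.03 m and value of joint slide_B above 0.0305 m))), for 0.05 s.
2. let go, it rests latched at mid position on the raised stop pin (((distance between coupler and nest_A below 0.03 m and ((value of joint slide_A between 0.024 and 0.032 m and value of joint pin_A above 0.008 m) and velocity of joint slide_A between -0.01 and 0.01 m/s)) or (distance between coupler and nest_B below 0.03 m and ((value of joint slide_B between 0.024 and 0.032 m and value of joint pin_B above 0.008 m) and velocity of joint slide_B between -0.01 and 0.01 m/s))) and contact force between the fingers and anything else below 0.3 N), for 0.2 s.
3. the green start button is pressed down with the carriage latched (value of joint start above 0.005 m and ((distance between coupler and nest_A below 0.03 m and (value of joint slide_A between 0.024 and 0.032 m and value of joint pin_A above 0.008 m)) or (distance between coupler and nest_B below 0.03 m and (value of joint slide_B between 0.024 and 0.032 m and value of joint pin_B above 0.008 m)))), for 0.05 s.
At the end, for the whole second after the job is handed in: Black coupler's carriage latched at 24 to 32 mm, its pin up over 8 mm; the orange master's carriage out (under 4 mm); both couplers upright in their nests (within 6 mm); start button up; tape, bottle and screwdriver within 20 mm of their places (((distance between coupler and nest_A below 0.03 m and ((value of joint slide_A between 0.024 and 0.032 m and value of joint pin_A above 0.008 m) and velocity of joint slide_A between -0.01 and 0.01 m/s and (distance between coupler and nest_A below 0.006 m and distance between master and nest_B below 0.006 m and angle between each of coupler, master's own z axis and vertical below 0.12 rad) and value of joint slide_B below 0.004 m)) or (distance between coupler and nest_B below 0.03 m and ((value of joint slide_B between 0.024 and 0.032 m and value of joint pin_B above 0.008 m) and velocity of joint slide_B between -0.01 and 0.01 m/s and (distance between coupler and nest_B below 0.006 m and distance between master and nest_A below 0.006 m and angle between each of coupler, master's own z axis and vertical below 0.12 rad) and value of joint slide_A below 0.004 m))) and value of joint start below 0.0015 m and distance of each of tape, cleaner, screwdriver from where it was at the start of the episode below 0.02 m); the robot touches nothing.
It fails at once if the start button was pressed while the black coupler's carriage was not latched (value of joint start above 0.0025 m and not ((distance between coupler and nest_A below 0.03 m and (value of joint slide_A between 0.024 and 0.032 m and value of joint pin_A above 0.008 m)) or (distance between coupler and nest_B below 0.03 m and (value of joint slide_B between 0.024 and 0.032 m and value of joint pin_B above 0.008 m)))).
It fails at once if the orange master's carriage was pushed in ((distance between coupler and nest_A below 0.03 m and value of joint slide_B above 0.008 m) or (distance between coupler and nest_B below 0.03 m and value of joint slide_A above 0.008 m)).
It fails at once if a coupler was lifted out of its nest ((distance between coupler and nest_A above 0.012 m and distance between coupler and nest_B above 0.012 m) or (distance between master and nest_A above 0.012 m and distance between master and nest_B above 0.012 m)).
It fails at once if a coupler was touched or gripped by the fingers (contact force between the fingers and coupler above 0.5 N or contact force between the fingers and master above 0.5 N).
It fails at once if a bystander was pushed away or lifted (distance of any of tape, cleaner, screwdriver from where it was at the start of the episode above 0.03 m).
It also fails if it takes over 42 s, if anything falls off the work surface, if the arm or the gripper's body presses on something with over 40 N, if the wrist force passes 120 N, or if a joint passes its speed limit or range.

## Working session

There is one attempt and no reset: what is moved stays moved. The work goes in short steps, Python scripts to look and compute and a tool call to move; the robot and the scene stay as the last step left them, time stands still between calls to the robot, and variables do not carry over. Pictures are saved under pics/ and viewed, and the job is handed in when it is done.

Besides the shell and the picture viewer there is one more tool, called after "Request:" as name(argument=value, ...) on one line, values as JSON. apply_moves: Moves the arm, as the interface text tells. Its arguments: {"type":"object","properties":{"plan":{"type":"array","items":{"type":"number"}},"grip":{"type":"number"}},"required":["plan"]}

```bash
mkdir -p pics
cat > h.py <<'E'
from workcell import sensors, optics, bot
import numpy as np, cv2
def snap(n,f):
    c=optics.camera(n); cv2.imwrite(f'pics/{f}.png',c['pixels'][:,:,::-1]); np.save(f'pics/{f}.npy',{k:v for k,v in c.items()},allow_pickle=True); return c
def topix(c,P):
    T=np.linalg.inv(c['pose']); p=T[:3,:3]@np.array(P,float)+T[:3,3]
    return c['cx']+c['fx']*p[0]/-p[2], c['cy']+c['fy']*-p[1]/-p[2]
def onz(c,u,v,z):
    d=c['pose'][:3,:3]@np.array([(u-c['cx'])/c['fx'],-(v-c['cy'])/c['fy'],-1]); o=c['pose'][:3,3]
    return o+d*(z-o[2])/d[2]
E
python3 - <<'E'
from h import *
o=sensors.get_obs(); print(o)
for n in('scene','top'):
    c=snap(n,n+'0'); print(n,[c[k] for k in('fx','fy','cx','cy')],c['pose'],c.keys())
E
```

```text
{'clock': 0.0, 'joint_pos': array([-1.28002308e+00,  2.41409103e-01,  3.70601179e-03,  1.33523526e+00,
       -1.85868327e-05,  1.57082690e+00]), 'joint_vel': array([ 8.99497881e-04, -1.16901928e-04,  7.79495687e-04, -4.89512331e-05,
       -2.40509943e-03,  6.10624416e-04]), 'tau': array([ 7.76597626e-04, -3.72321010e+01,  2.52405614e+01,  1.69669435e-02,
       -7.29334374e-06, -2.90265284e-06]), 'eef_pos': array([ 0.14315319, -0.47838478,  0.23040798]), 'tool_rot': array([ 9.89451613e-01,  1.44859791e-01, -1.64374371e-04, -1.05836375e-03]), 'ft_force': array([-0.24882477, -0.56732314, -0.45736057]), 'ft_torque': array([ 0.02019956, -0.02804757,  0.0078429 ]), 'grip_width': 0.08522076693665043}
scene [441.0350263605681, 441.0350263605681, 284.57229187679695, 211.46389068777282] [[ 0.12541165 -0.62471552  0.77071554  1.46635911]
 [ 0.99195661  0.06553201 -0.10829423 -0.14016545]
 [ 0.01714655  0.77809773  0.62790917  0.79909405]
 [ 0.          0.          0.          1.        ]] dict_keys(['pixels', 'fx', 'fy', 'cx', 'cy', 'pose'])
top [396.4585008225608, 396.4585008225608, 279.39055213331017, 211.45005720993788] [[-0.01700928  0.98076918 -0.19442863  0.41623548]
 [-0.99970913 -0.02000741 -0.01346675 -0.00139605]
 [-0.01709779  0.19414302  0.98082422  0.9402369 ]
 [ 0.          0.          0.          1.        ]] dict_keys(['pixels', 'fx', 'fy', 'cx', 'cy', 'pose'])
```

View pics/scene0.png

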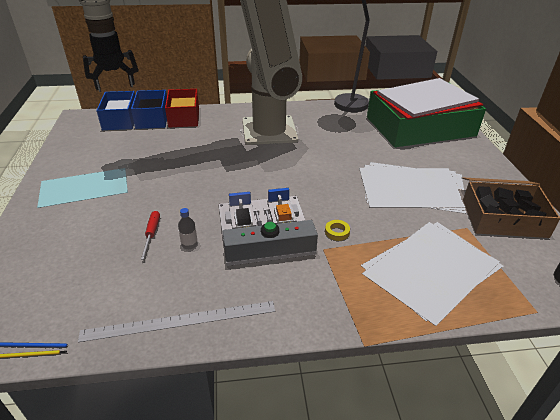

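View pics/top0.png

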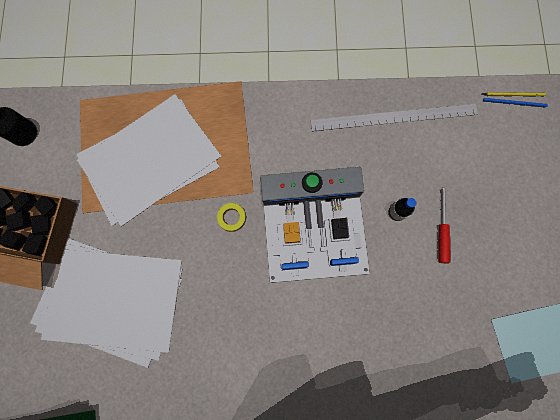

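The black coupler is on the right in the top view (340,228), which is −y and so station B. The orange master is at (292,232), station A. I'll zoom in to measure.

Run:
```python
from h import *
c=np.load('pics/top0.npy',allow_pickle=True).item()
im=c['pixels'][155:290,250:385,::-1]
cv2.imwrite('pics/topz.png',cv2.resize(im,None,fx=4.4,fy=4.4,interpolation=cv2.INTER_CUBIC))
hsv=cv2.cvtColor(c['pixels'],cv2.COLOR_RGB2HSV)
def blobs(lo,hi,roi=(155,290,250,385)):
    m=cv2.inRange(hsv,lo,hi); mm=np.zeros_like(m); a,b,d,e=roi; mm[a:b,d:e]=m[a:b,d:e]
    n,l,s,ce=cv2.connectedComponentsWithStats(mm)
    return [(s[i],ce[i]) for i in range(1,n) if s[i][4]>15]
print('blue',blobs((100,120,60),(125,255,255)))
print('green',blobs((55,120,90),(85,255,255)))
```

```text
blue [(array([269, 193,  89,   9, 115], dtype=int32), array([312.65217391, 196.70434783])), (array([332, 257,  27,   8, 140], dtype=int32), array([344.73571429, 260.55      ])), (array([282, 262,  27,   7, 140], dtype=int32), array([294.82142857, 264.95714286]))]
green [(array([306, 175,  13,  12, 125], dtype=int32), array([312.024, 180.544]))]
```

View pics/topz.png

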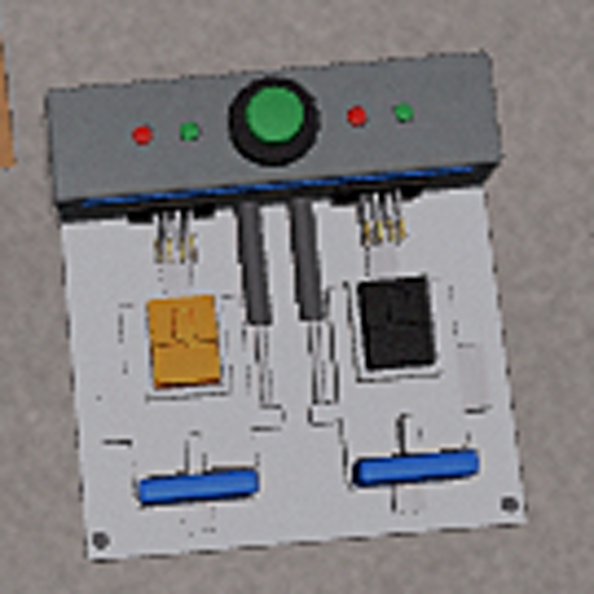

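```bash
cat > fit.py <<'E'
from h import *
from scipy.optimize import least_squares
c=np.load('pics/top0.npy',allow_pickle=True).item()
z=lambda a,b:(250+(a-2)/4.4,155+(b-2)/4.4)
F=[((-.12,.115,.018),z(91,560)),((-.12,-.115,.018),z(526,523)),((.12,.115,.075),z(46,92)),((.12,-.115,.075),z(490,52)),((.06,.115,.075),z(56,203)),((.06,-.115,.075),z(500,162)),((.09,0,.093),(312,180.5))]
def W(q,p):
    s,k=np.sin(q[2]),np.cos(q[2]); return np.array([q[0]+k*p[0]-s*p[1],q[1]+s*p[0]+k*p[1],p[2]])
r=lambda q:np.concatenate([np.array(topix(c,W(q,p)))-u for p,u in F])
s=least_squares(r,[.45,-.05,0],loss='soft_l1'); q=s.x
if __name__=='__main__':
    print(q,np.degrees(q[2])); print(r(q).reshape(-1,2).round(1))
    def inv(P):
        d=P[:2]-q[:2]; k,s=np.cos(q[2]),np.sin(q[2]); return k*d[0]+s*d[1],-s*d[0]+k*d[1]
    for n,u,h in(('green',(312,180.5),.093),('blueB',(344.7,260.5),.069),('blueA',(294.8,265),.069),('blk',z(398,322),.058),('or',z(186,341),.058)):
        P=onz(c,*u,h); print(n,P.round(4),np.round(inv(P),4))
    sc=np.load('pics/scene0.npy',allow_pickle=True).item()
    for p in((.12,.115,.075),(.12,-.115,.075),(.09,0,.093)): print('scene',np.round(topix(sc,W(q,p)),1))
E
python3 fit.py
python3 - <<'E'
from h import *
c=np.load('pics/scene0.npy',allow_pickle=True).item()
cv2.imwrite('pics/scz.png',cv2.resize(c['pixels'][170:275,200:335,::-1],None,fx=5,fy=5,interpolation=cv2.INTER_CUBIC))
E
```

```text
[ 0.56163234 -0.06967141  0.07091541] 4.06315368531975
[[-0.6  0.6]
 [ 0.5  0. ]
 [-0.2 -0.6]
 [-0.2 -0.5]
 [-0.4 -0.1]
 [ 1.   0. ]
 [ 0.1  0.4]]
green [ 0.6524 -0.063   0.093 ] [0.091  0.0002]
blueB [ 0.477 -0.13   0.069] [-0.0887 -0.0542]
blueA [ 0.4692 -0.021   0.069 ] [-0.0887  0.0551]
blk [ 0.5511 -0.1247  0.058 ] [-0.0144 -0.0541]
or [ 0.5434 -0.0164  0.058 ] [-0.0144  0.0545]
scene [317.1 233.9]
scene [223.5 245.3]
scene [269.  225.9]
```

View pics/scz.png

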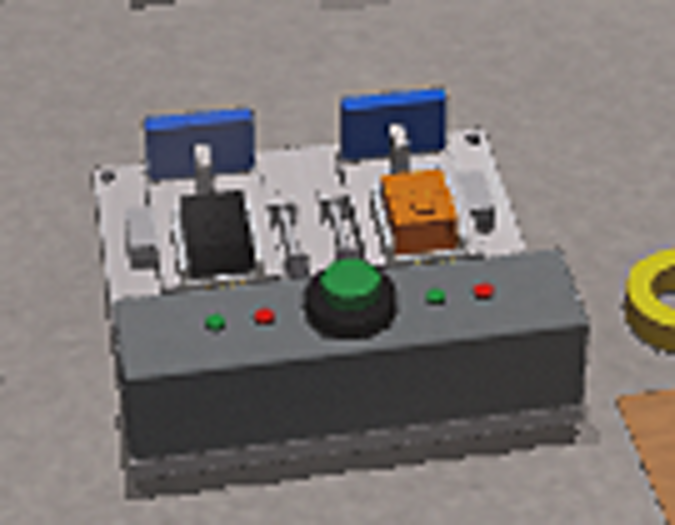

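```bash
cat > mv.py <<'E'
from h import *
from fit import q,W
from scipy.spatial.transform import Rotation as R
import sys
def to(fx,fy,z):
    o=sensors.get_obs(); T=R.from_quat(o['tool_rot'])
    t=T.inv().apply(W(q,(fx,fy,z))-o['eef_pos'])
    D=R.from_matrix(np.array([[np.cos(q[2]),np.sin(q[2]),0],[np.sin(q[2]),-np.cos(q[2]),0],[0,0,-1]]))
    print('t',t.round(4),'rv',(T.inv()*D).as_rotvec().round(4),'world',W(q,(fx,fy,z)).round(4))
def cur():
    o=sensors.get_obs(); d=o['eef_pos'][:2]-q[:2]; k,s=np.cos(q[2]),np.sin(q[2]); print('fix',np.round([k*d[0]+s*d[1],-s*d[0]+k*d[1],o['eef_pos'][2]],4),o['ft_force'].round(2),o['clock'],round(o['grip_width'],4))
if __name__=='__main__':
    cur()
    a=list(map(float,sys.argv[1:]))
    for i in range(0,len(a),3): to(*a[i:i+3])
E
python3 mv.py -.15 -.055 .12
```

```text
fix [-0.4464 -0.3781  0.2305] [ 0.79  0.05 -0.27] 0.1 0.0854
t [ 0.3597 -0.2505  0.111 ] rv [-1.900e-03  2.000e-04  2.199e-01] world [ 0.4159 -0.1352  0.12  ]
```

Request:
apply_moves(plan=[0.36, -0.25, 0.08, 0, 0, 0.22, 0.36, -0.25, 0.08, 0, 0, 0.22, 0.36, -0.25, 0.08, 0, 0, 0.22, 0.36, -0.25, 0.08, 0, 0, 0.22, 0.36, -0.25, 0.08, 0, 0, 0.22, 0.36, -0.25, 0.08, 0, 0, 0.22, 0.36, -0.25, 0.08, 0, 0, 0.22, 0.36, -0.25, 0.08, 0, 0, 0.22, 0.36, -0.25, 0.08, 0, 0, 0.22, 0.36, -0.25, 0.08, 0, 0, 0.22, 0.36, -0.25, 0.08, 0, 0, 0.22, 0.36, -0.25, 0.08, 0, 0, 0.22], grip=0)

```text
clock: 1.1
eef_pos: [0.4187, -0.1321, 0.15]
tool_rot: [0.999, 0.039, -0.0, -0.001]
ft_force: [0.4, 0.3, -0.0]
grip_width: 0.0
```

```bash
python3 mv.py -.15 -.055 .05; python3 -c "
from h import *
snap('wrist','w1');snap('top','top1')"
```

```text
fix [-0.147  -0.0521  0.15  ] [ 0.36  0.26 -0.01] 1.1 0.0
t [-0.003   0.0031  0.1   ] rv [-0.0023  0.0002  0.0072] world [ 0.4159 -0.1352  0.05  ]
```

View pics/w1.png

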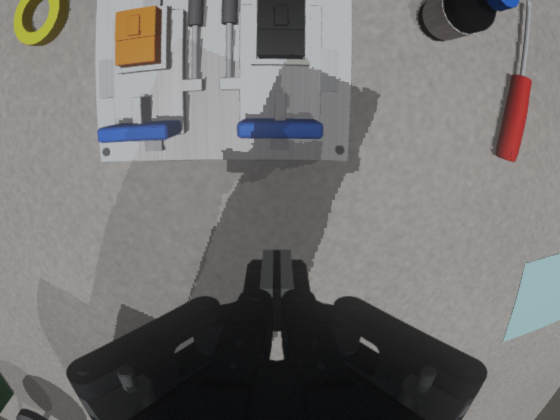

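View pics/top1.png

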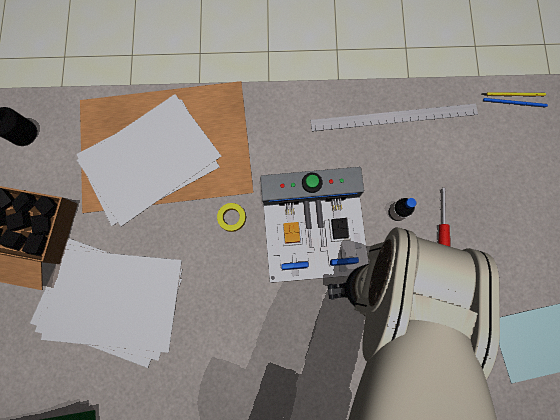

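The wrist view shows the shut fingertips at col ≈277, in line with plate B's centre at (280,130). I'll descend and approach slowly.

Request:
apply_moves(plan=[0, 0.003, 0.035, 0, 0, 0.007, 0, 0.003, 0.07, 0, 0, 0.007, 0, 0.003, 0.1, 0, 0, 0.007, 0, 0.003, 0.104, 0, 0, 0.007, 0.01, 0.003, 0.104, 0, 0, 0.007, 0.02, 0.003, 0.104, 0, 0, 0.007, 0.03, 0.003, 0.104, 0, 0, 0.007, 0.036, 0.003, 0.104, 0, 0, 0.007, 0.04, 0.003, 0.104, 0, 0, 0.007, 0.044, 0.003, 0.104, 0, 0, 0.007, 0.048, 0.003, 0.104, 0, 0, 0.007, 0.048, 0.003, 0.104, 0, 0, 0.007])

```text
clock: 2.2
eef_pos: [0.4637, -0.1359, 0.0474]
tool_rot: [0.999, 0.032, -0.001, 0.0]
ft_force: [-3.7, -1.4, 1.9]
grip_width: 0.0003
```

```bash
python3 mv.py -.07 -.055 .046; python3 -c "
from h import *
snap('wrist','w2')"
```

```text
fix [-0.1024 -0.0591  0.0474] [-3.7  -1.42  1.9 ] 2.2 0.0003
t [ 0.0323 -0.0043  0.0013] rv [ 0.0003  0.0026 -0.007 ] world [ 0.4957 -0.1295  0.046 ]
```

View pics/w2.png

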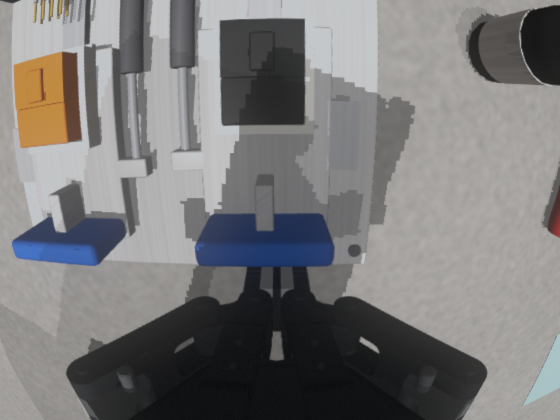

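Request:
apply_moves(plan=[0.006, 0, 0, 0, 0, 0, 0.012, 0, 0, 0, 0, 0, 0.018, 0, 0, 0, 0, 0, 0.024, 0, 0, 0, 0, 0, 0.029, 0, 0, 0, 0, 0, 0.033, 0, 0, 0, 0, 0, 0.036, 0, 0, 0, 0, 0, 0.038, 0, 0, 0, 0, 0, 0.038, 0, 0, 0, 0, 0, 0.038, 0, 0, 0, 0, 0])

```text
clock: 3.08
eef_pos: [0.4999, -0.1332, 0.047]
tool_rot: [0.999, 0.032, -0.002, -0.0]
ft_force: [-6.6, 0.4, 5.6]
grip_width: -0.0004
```

```bash
python3 mv.py ; python3 -c "
from h import *
snap('wrist','w3');snap('scene','s3')"
```

```text
fix [-0.066 -0.059  0.047] [-6.61  0.39  5.56] 3.0833 -0.0004
```

View pics/w3.png

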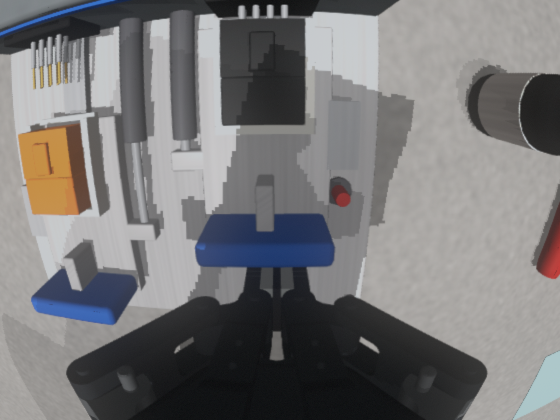

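The red pin is up at (341,193), just behind the lug. TCP travel is about 36 mm, so the carriage is past its stop pin. Now I'll back off and rise.

Request:
apply_moves(plan=[-0.005, 0, 0, 0, 0, 0, -0.01, 0, 0, 0, 0, 0, -0.015, 0, 0, 0, 0, 0, -0.025, 0, 0, 0, 0, 0, -0.035, 0, 0, 0, 0, 0, -0.045, 0, 0, 0, 0, 0, -0.045, 0, 0, 0, 0, 0, -0.045, 0, 0, 0, 0, 0, -0.045, 0, 0, 0, 0, 0, -0.045, 0, 0, 0, 0, 0])

```text
clock: 4.02
eef_pos: [0.4587, -0.1364, 0.0475]
tool_rot: [0.999, 0.032, 0.001, 0.0]
ft_force: [0.5, 0.0, 0.0]
grip_width: -0.0001
```

```bash
python3 mv.py .09 0 .14; python3 -c "
from h import *
snap('wrist','w4')"
```

```text
fix [-0.1074 -0.0593  0.0475] [0.53 0.03 0.04] 4.0167 -0.0001
t [ 0.1971 -0.0606 -0.0922] rv [ 0.0003 -0.0014 -0.0069] world [ 0.6514 -0.0633  0.14  ]
```

View pics/w4.png

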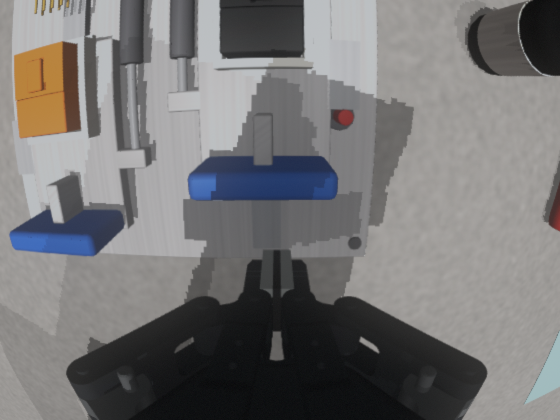

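The carriage is latched: the pin at (344,117) is up, plate B is clear of the fingertips, and plate A is out. Next I'll rise and move over the button.

Request:
apply_moves(plan=[0, 0, -0.035, 0, 0, -0.007, 0, 0, -0.07, 0, 0, -0.007, 0, 0, -0.1, 0, 0, -0.007, 0.035, -0.011, -0.1, 0, 0, -0.007, 0.07, -0.022, -0.1, 0, 0, -0.007, 0.105, -0.033, -0.1, 0, 0, -0.007, 0.14, -0.044, -0.1, 0, 0, -0.007, 0.175, -0.055, -0.1, 0, 0, -0.007, 0.197, -0.061, -0.1, 0, 0, -0.007, 0.197, -0.061, -0.1, 0, 0, -0.007, 0.197, -0.061, -0.1, 0, 0, -0.007, 0.197, -0.061, -0.1, 0, 0, -0.007])

```text
clock: 5.07
eef_pos: [0.6497, -0.0629, 0.1466]
tool_rot: [0.999, 0.035, -0.001, -0.0]
ft_force: [-0.4, -0.2, -0.5]
grip_width: -0.0
```

```bash
python3 mv.py .09 0 .093; python3 -c "
from h import *
snap('wrist','w5');snap('scene','s5')
import cv2
i=cv2.imread('pics/s5.png')[130:275,180:360];cv2.imwrite('pics/s5z.png',cv2.resize(i,None,fx=4,fy=4))"
```

```text
fix [0.0883 0.0005 0.1466] [-0.42 -0.25 -0.52] 5.0667 -0.0
t [0.0018 0.0005 0.0536] rv [-0.0001  0.0018  0.    ] world [ 0.6514 -0.0633  0.093 ]
```

View pics/w5.png

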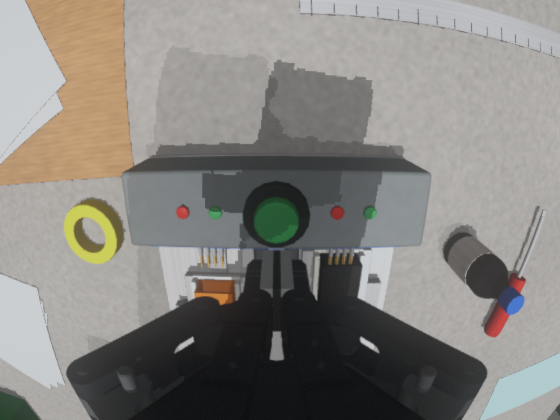

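View pics/s5z.png

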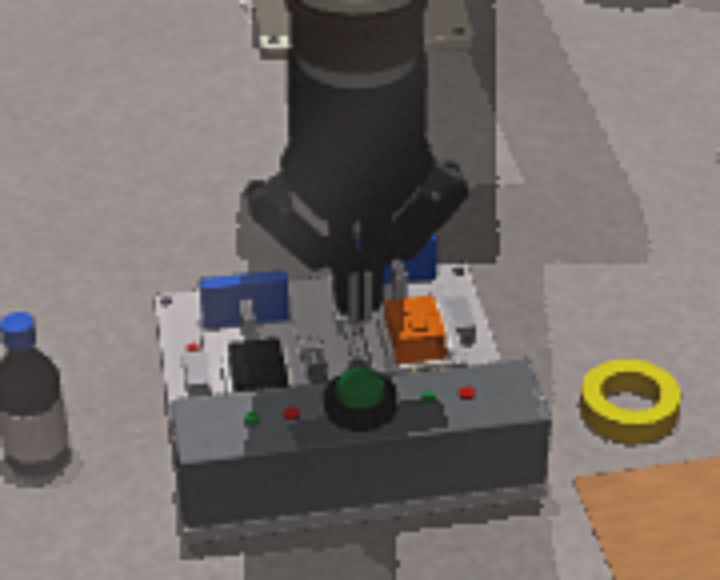

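Run:
```python
from h import *
from scipy.spatial.transform import Rotation as R
from fit import q,W
c=np.load('pics/w5.npy',allow_pickle=True).item()
o=sensors.get_obs(); T=np.eye(4);T[:3,:3]=R.from_quat(o['tool_rot']).as_matrix();T[:3,3]=o['eef_pos']
T=T@c['tool_from_camera']
hsv=cv2.cvtColor(c['pixels'],cv2.COLOR_RGB2HSV)[180:250,240:320]
m=cv2.inRange(hsv,(55,120,40),(85,255,255)); n,l,s,ce=cv2.connectedComponentsWithStats(m); i=1+np.argmax(s[1:,4]); u,v=ce[i]+[240,180]; print(u,v,s[i])
d=np.array([u-c['cx'],v-c['cy']]); r=np.hypot(*d); a=r/c['fx']; ray=np.array([np.sin(a)*d[0]/r,-np.sin(a)*d[1]/r,-np.cos(a)])
w=T[:3,:3]@ray; p=T[:3,3]; print(p+w*(.092-p[2])/w[2], W(q,(.09,0,.093)))
```

```text
276.2118164676304 219.94908862350724 [  14   17   45   46 1591]
[ 0.6519935  -0.06282018  0.092     ] [ 0.65140613 -0.06329437  0.093     ]
```

Request:
apply_moves(plan=[0.002, 0, 0.03, 0, 0, 0, 0.002, 0, 0.045, 0, 0, 0, 0.002, 0, 0.05, 0, 0, 0, 0.002, 0, 0.053, 0, 0, 0, 0.002, 0, 0.056, 0, 0, 0, 0.002, 0, 0.058, 0, 0, 0, 0.002, 0, 0.06, 0, 0, 0, 0.002, 0, 0.061, 0, 0, 0, 0.002, 0, 0.062, 0, 0, 0, 0.002, 0, 0.062, 0, 0, 0, 0.002, 0, 0.062, 0, 0, 0])

```text
clock: 6.08
eef_pos: [0.6524, -0.0632, 0.0908]
tool_rot: [0.999, 0.035, 0.002, 0.001]
ft_force: [-10.0, 0.5, 19.3]
grip_width: 0.0001
```

```bash
python3 mv.py; python3 -c "
from h import *
snap('scene','s6')
import cv2
i=cv2.imread('pics/s6.png')[130:275,180:360];cv2.imwrite('pics/s6z.png',cv2.resize(i,None,fx=4,fy=4))"
```

```text
fix [ 0.091  -0.      0.0908] [-10.04   0.53  19.32] 6.0833 0.0001
```

View pics/s6z.png

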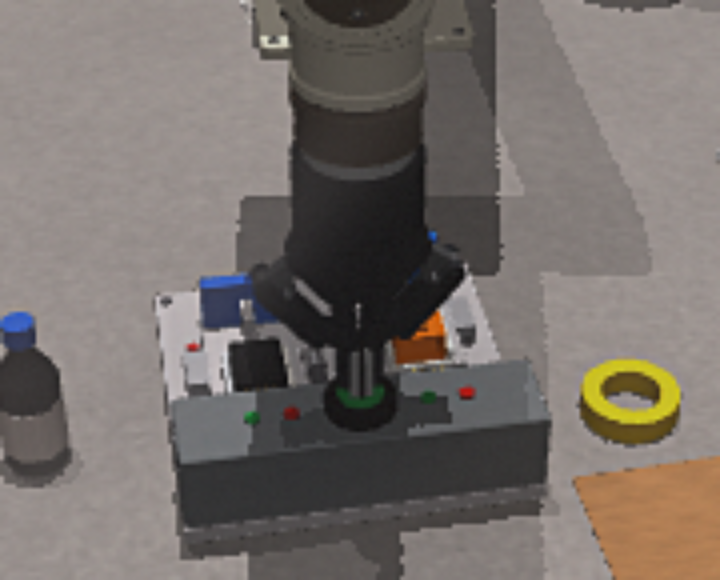

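```bash
python3 -c "
from h import *
snap('wrist','w6')
import cv2
a=cv2.imread('pics/w6.png')[150:300,190:370];cv2.imwrite('pics/w6z.png',cv2.resize(a,None,fx=4,fy=4))
i=cv2.imread('pics/s6.png')[205:245,245:300];j=cv2.imread('pics/s5.png')[205:245,245:300];cv2.imwrite('pics/cmp.png',cv2.resize(np.hstack([j,i]),None,fx=7,fy=7,interpolation=cv2.INTER_NEAREST))"; python3 mv.py
```

```text
fix [ 0.091  -0.      0.0908] [-10.86   0.34  18.81] 6.1833 -0.0001
```

View pics/w6z.png

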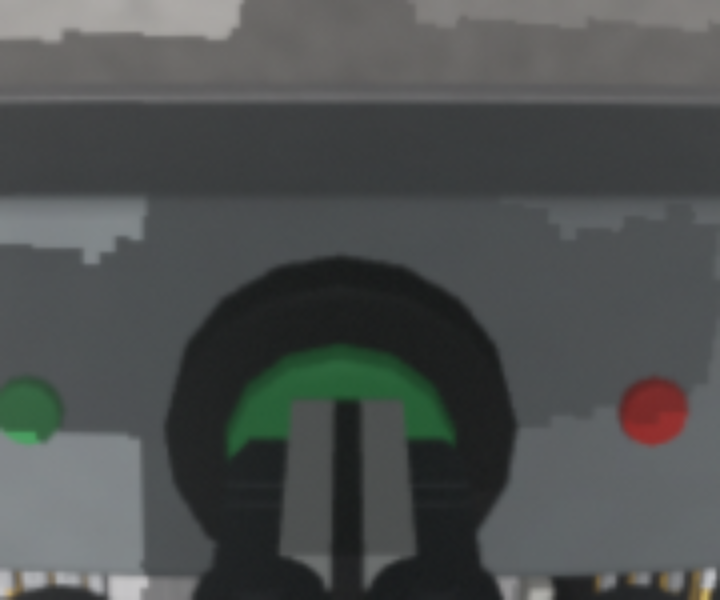

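View pics/cmp.png

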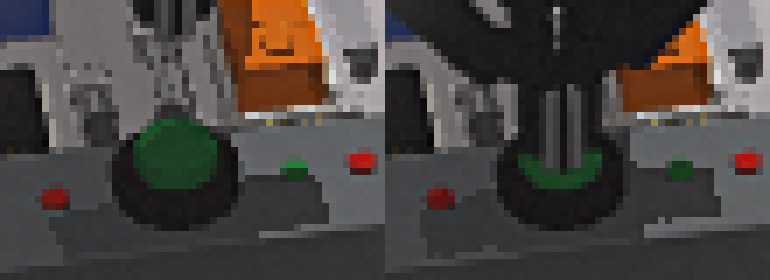

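Force is 19 N but the TCP is only at 0.0908, where 0.087 was expected. I'll release in small steps and see how force follows height, to tell a bottomed button from a blocked finger.

Request:
apply_moves(plan=[0, 0, -0.003, 0, 0, 0, 0, 0, -0.003, 0, 0, 0])

```text
clock: 6.35
eef_pos: [0.6533, -0.0631, 0.0917]
tool_rot: [0.999, 0.035, 0.002, 0.0]
ft_force: [-1.8, -0.2, 5.0]
grip_width: 0.0003
```

Request:
apply_moves(plan=[0, 0, -0.002, 0, 0, 0, 0, 0, -0.002, 0, 0, 0])

```text
clock: 6.52
eef_pos: [0.6533, -0.0631, 0.0922]
tool_rot: [0.999, 0.035, 0.001, 0.0]
ft_force: [-1.9, -1.4, 4.4]
grip_width: 0.0001
```

Request:
apply_moves(plan=[0, 0, -0.002, 0, 0, 0, 0, 0, -0.002, 0, 0, 0])

```text
clock: 6.68
eef_pos: [0.6532, -0.0631, 0.0932]
tool_rot: [0.999, 0.035, 0.001, 0.0]
ft_force: [-0.8, -1.8, 3.3]
grip_width: -0.0001
```

Request:
apply_moves(plan=[0, 0, -0.002, 0, 0, 0, 0, 0, -0.002, 0, 0, 0])

```text
clock: 6.85
eef_pos: [0.6532, -0.0631, 0.0947]
tool_rot: [0.999, 0.035, 0.001, 0.0]
ft_force: [0.8, -1.7, 2.0]
grip_width: -0.0002
```

Request:
apply_moves(plan=[0, 0, -0.002, 0, 0, 0, 0, 0, -0.002, 0, 0, 0])

```text
clock: 7.02
eef_pos: [0.6527, -0.0627, 0.0964]
tool_rot: [0.999, 0.035, 0.0, -0.0]
ft_force: [1.9, -0.9, 1.9]
grip_width: -0.0001
```

Request:
apply_moves(plan=[0, 0, -0.004, 0, 0, 0, 0, 0, -0.004, 0, 0, 0])

```text
clock: 7.18
eef_pos: [0.652, -0.0623, 0.1002]
tool_rot: [0.999, 0.036, -0.0, -0.0]
ft_force: [-0.4, 0.5, 0.6]
grip_width: 0.0003
```

Run:
```python
from h import *
from fit import q,W
from scipy.spatial.transform import Rotation as R
def proj(c,T,P):
    p=np.linalg.inv(T)@np.append(P,1); r=np.array([p[0],-p[1],-p[2]]); a=np.arctan2(np.hypot(r[0],r[1]),r[2]); k=c['fx']*a/np.hypot(r[0],r[1]); return c['cx']+k*r[0],c['cy']+k*r[1]
out=[]
for f,e,rt in(('w5',[.6497,-.0629,.1466],[.9994,.0354,-.001,0]),('w6',[.6524,-.0632,.0908],[.9994,.035,.002,.001])):
    c=np.load(f'pics/{f}.npy',allow_pickle=True).item()
    T=np.eye(4);T[:3,:3]=R.from_quat(rt).as_matrix();T[:3,3]=e;T=T@c['tool_from_camera']
    im=cv2.resize(c['pixels'][150:300,190:370,::-1],None,fx=4,fy=4)
    for z,col in((.087,(0,0,255)),(.093,(0,255,255))):
        pts=[proj(c,T,np.array([.652+.015*np.cos(t),-.0630+.015*np.sin(t),z])) for t in np.linspace(0,6.28,60)]
        pts=np.array([((u-190)*4,(v-150)*4) for u,v in pts]).astype(int); cv2.polylines(im,[pts],True,col,1)
    out.append(cv2.resize(im,None,fx=.55,fy=.55,interpolation=cv2.INTER_AREA))
cv2.imwrite('pics/ov.png',np.hstack(out))
```

```text
(no output)
```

View pics/ov.png

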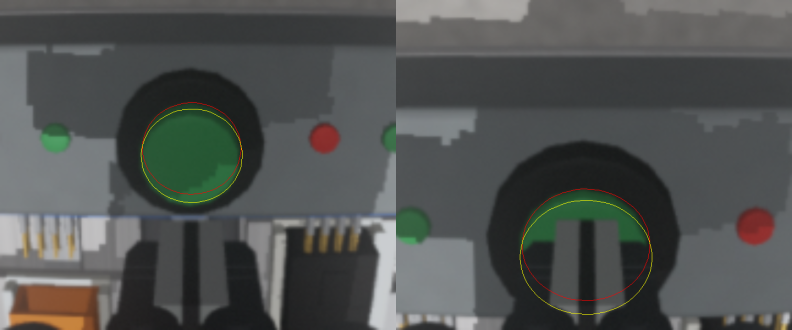

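The overlay agrees: the button's rim matches the 93 mm circle before the press and the 87 mm circle during it, so it was fully down. Now I'll retract and do a final check.

Request:
apply_moves(plan=[0, 0, -0.03, 0, 0, 0, 0, 0, -0.06, 0, 0, 0, -0.03, 0, -0.09, 0, 0, 0, -0.06, 0, -0.11, 0, 0, 0, -0.09, 0, -0.12, 0, 0, 0, -0.12, 0, -0.12, 0, 0, 0, -0.15, 0, -0.12, 0, 0, 0, -0.18, 0, -0.12, 0, 0, 0, -0.21, 0, -0.12, 0, 0, 0, -0.21, 0, -0.12, 0, 0, 0, -0.21, 0, -0.12, 0, 0, 0, -0.21, 0, -0.12, 0, 0, 0])

```text
clock: 8.18
eef_pos: [0.4433, -0.0775, 0.2205]
tool_rot: [0.999, 0.035, 0.0, -0.0]
ft_force: [-0.1, -0.1, 1.1]
grip_width: 0.0003
```

```bash
python3 mv.py; python3 -c "
from h import *
snap('scene','s7');snap('wrist','w7')
import cv2
i=cv2.imread('pics/s7.png')[150:275,130:360];i=cv2.resize(i,None,fx=3.4,fy=3.4);cv2.imwrite('pics/s7z.png',i)"
```

```text
fix [-0.1185  0.0006  0.2205] [-0.13 -0.13  1.07] 8.1833 0.0003
```

View pics/s7z.png

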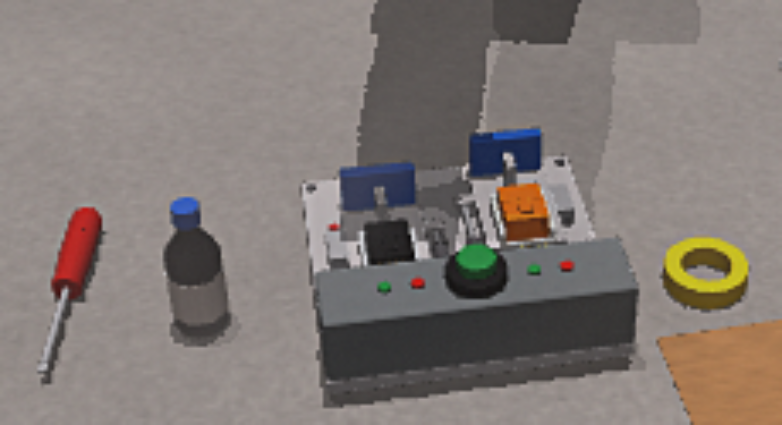

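View pics/w7.png

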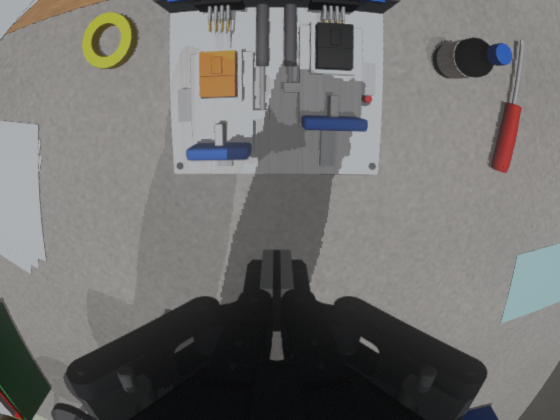

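Carriage B is latched with its red pin up at (367,99) in the wrist view. Carriage A is out, the button is up, and the bystanders are in place. I'm handing the job in.

```bash
python3 -c "
from h import *
print(bot.job_done())"
```

```text
the job is handed in; nothing more can be done
None
```

The black coupler was in station B. I pushed its carriage in about 36 mm, let it spring back, and it latched at mid position with the red stop pin up. Then I pressed the green start button fully down, let it come up, and handed the job in at about 8.3 s on the robot's clock.

**Last checks:** The final pictures show:
- carriage B latched with its pin up;
- the orange master's carriage (A) out;
- both couplers in their nests;
- the button up;
- the tape, bottle and screwdriver apparently where they were (judged by eye, not measured);
- the arm clear of everything.

**One disagreement:** With the button down, the measured tool height was 0.091 m where I expected 0.087 m, and the force reached 19 N. I take the button as fully down for two reasons:
- As I released it, the force fell steeply to 5 N and then eased off over about 6 mm, as expected for a button that had bottomed out.
- In the wrist picture, the button's rim matched the 87 mm height.

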